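# Chocolate sauce bottle from the carousel into the warmer

## Task

Turn the bottle carousel until the tall flat-capped sauce bottle is at the front of the stand, over the drip tongue, then draw that bottle out of its pocket and lower it (do not drop it) into the empty well of the bottle warmer, so that it stands on the well's floor. Switch that well on: press its own on key (the right one of its pair) fully down, so that its off key pops up, and leave the other well's keys as they are. Leave all other bottles in their places, and the cakes, the plate and the tub where they are.

Things in the scene. Friction and masses are not known exactly. Their poses are not given: they have to be found in the camera images.
- stand_axis (a point): Fixed round steel stand of the carousel, 236 mm across and 18 mm high with a central pedestal 77 mm high; this point is on the turning axis, 18 mm above the table. The point's -x axis points to the stand's front, where a flat drip tongue 90 mm wide lies on the table, out to 150 mm from the axis.
- handle (a point): Centre of the carousel's black bar handle, on the turning axis, 344 mm above the table: a level bar 84 mm long (point's y axis), 16 mm wide, 20 mm high, on two end posts 37 mm either side. Below it a cover disc 252 mm across, 298 to 307 mm above the table, roofs the carousel's middle: a gripper pointing straight down over a bottle meets the disc; come along the bottle's own axis.
- carousel (a joint): Turn of the carousel in rad, anticlockwise from above, 0 at the start wherever the pockets are. It turns either way without a stop (over a full turn), stays where left; friction about 0.12 N m. It has six square steel pockets, one every 60 degrees, leaning 30 degrees outward, 54 mm inside, 55 mm deep, 3 mm walls; five hold bottles.
- bottle_mid (a point): The wanted TALL FLAT-CAPPED sauce bottle: brown round body 48 mm across and 118 mm high, broad flat white cap 38 mm across, 150 mm high in all, 0.2 to 0.4 kg. The point is its centre, 75 mm above its foot; z along its axis, foot to cap. At first it leans 30 degrees outward in its pocket, the lowest 55 mm inside, with up to 6 mm play; nothing else holds it.
- bottle_home (a point): The point of the carousel where the wanted bottle's centre is while in its pocket, 120 mm from the turning axis, 174 mm above the table; it turns with the carousel and so shows the pocket's direction.
- bottle: The same wanted bottle; origin at the centre of its foot, z along its axis.
- well (a point): Centre of the mouth of the warmer's EMPTY well, 100 mm above the table, flush with the warmer's top. The warmer is a fixed steel box 190 mm wide with two upright round wells 58 mm across and 78 mm deep, side by side, 86 mm apart, behind a key panel. Site's -x axis points to the warmer's front (the keys), y along the row; the other well, at +86 mm y, holds a bottle.
- bottle_place (a point): Where the wanted bottle's centre is when it stands on the floor of the empty well: on the well's axis, 97 mm above the table (the floor is at 22 mm).
- key_on_top (a point): Centre of the top of the empty well's ON key. The warmer's front panel slopes 20 degrees down to the front; four equal grey keys, 20 mm wide and 30 mm long up the slope, stand on it in a row, a pair in front of each well: off left (+y), on right (-y), 34 mm centre to centre; 52 mm between the pairs' inner keys. z square to the panel, outward: it is pressed along -z. Tops of raised keys about 92 mm above the table.
- key_on (a joint): On key of the empty well: 0 up, 0.007 m fully down. Up at the start. The pair is interlocked: pressing one key down lifts the other by as much. About 3 to 5 N presses it; it stays where it is left. A raised key stands 13 mm proud of the panel, a pressed one 6 mm.
- key_off_top (a point): Centre of the top of the empty well's OFF key, left of its on key; z square to the panel, outward.
- key_off (a joint): Off key of the empty well: 0 up, 0.007 m fully down. Down at the start.
- key_on2 (a joint): On key of the other well (the one with a bottle in it): 0 up, 0.007 m fully down. Down at the start, and to be left so; its off key, left of it, is up.
- nozzle_a_mid (a point): A chocolate-sauce bottle with a long pointed nozzle, brown, cap and nozzle white: body 48 mm across, 172 mm high in all, 0.24 to 0.28 kg. Centre, 86 mm above its foot; leaning 30 degrees outward in its pocket, its z axis along the bottle from foot to cap. Stays there.
- nozzle_b_mid (a point): A chocolate-sauce bottle with a long pointed nozzle, brown, cap and nozzle white: body 48 mm across, 172 mm high in all, 0.24 to 0.28 kg (another). Centre; leaning 30 degrees outward in its pocket, its z axis along the bottle from foot to cap. Stays there.
- nozzle_c_mid (a point): A chocolate-sauce bottle with a long pointed nozzle, brown, cap and nozzle white: body 48 mm across, 172 mm high in all, 0.24 to 0.28 kg (another). Centre; leaning 30 degrees outward in its pocket, its z axis along the bottle from foot to cap. Stays there.
- short_mid (a point): A SHORT flat-capped sauce bottle: body and cap as wide as the wanted one's but only 105 mm high, 0.2 kg. Centre, 52 mm above its foot; leaning 30 degrees outward in its pocket, its z axis along the bottle from foot to cap. Stays there.
- warming_mid (a point): A chocolate-sauce bottle with a long pointed nozzle, brown, cap and nozzle white: body 48 mm across, 172 mm high in all, 0.24 to 0.28 kg, upright in the warmer's other well, tip 194 mm above the table. Centre, 86 mm above its foot. Stays there.
- plate: A white plate 114 mm square, 8 mm high, with two cakes on it, on the table in front of the carousel; origin under its centre.
- cake_a_mid (a point): A chocolate cup cake 56 mm across and 42 mm high, standing on the plate; its centre, 21 mm above its foot.
- cake_b_mid (a point): The other cup cake on the plate, the same.
- tub_mid (a point): A white lidded tub 140 mm across and 117 mm high on the table to the right; its centre, 58 mm up.
Not all that is in view belongs to the job. Leave any blue, green or turquoise look-alike of the part that bears warming_mid alone.

How it is judged:
By the outcome, as a careful person would: the job done as asked, in the order asked, and still so for the second after the job is handed in, with the robot touching nothing.
It also fails if it takes over 72 s, if anything falls off the work surface, if the arm or the gripper's body presses on something with over 40 N, if the wrist force passes 120 N, or if a joint passes its speed limit or range.

## Robot

A 6-joint arm with a two-finger parallel gripper is mounted at the origin on the work surface. World frame = base frame: x ahead of the robot, y to its left, z up, the work surface at z = 0. Lengths are in m, angles in degrees, forces in N, time in s.
With the tool pointing down it reaches from about 0.325 to 0.85 m from the base axis. Payload 4.4 kg.
Tool frame: the origin (TCP) lies at the very end of the fingers, on their centre line; the grasp point (between the pads) lies 19 mm behind it; z points along the fingers, y is the line along which they close (so a half turn about z gives the same grasp; the last joint's range is limited). The gripper opens to 94 mm and grips with 3 to 60 N. Pads are 16 mm wide; open, the fingers measure 119 mm over their backs; the gripper's body (75 mm by 177 mm) begins 78 mm behind the grasp point.
Start: joints at [-77.034, 11.837, 88.321, -0, 79.842, -8.623], TCP at [0.212, -0.535, 0.205] pointing down, gripper open.
Joint ranges: [-156.59, 156.59], [-49.26, 127.26], [12.9, 141.05], [-63.56, 243.56], [4.71, 150.69], [-161.64, 161.64]. Speed limits (degrees/s): [159.86, 159.86, 180, 180, 180, 180].

## Interface

Orientations are given as a 3x3 rotation matrix whose columns are the frame's x, y, z axes.
In Python, from plant import robot gives the robot as it stands.
- The arm moves only by the tool send_rows, never from a script. Its argument "moves" is a list of rows, each a list of 3 entries, a list of its own where there are three numbers: the turn, a rotation vector about the world's x, y, z in rad, then the shift along the world's x, y, z in mm, then the opening in per cent of the stroke, from 0 (shut) to 100 (fully open). A call has 1 to 5 rows; each row is the pose to reach, as a shift and turn from the pose commanded when the call began; what a row does not reach only later rows make up. A row lasts 1/12 s, in which the tool goes at most 41.7 mm and 7.16 degrees, less where a joint would pass 70% of its speed; a pose out of reach is approached as far as the arm can. A call with a gripper value outside its range is refused whole. The fingers move at their own pace and stop on an object; "force" is the grip in N (left out, the last holds). Time passes only in rows, so rows that repeat a pose let the fingers close. It gives the time, the measured TCP pose, the force, the opening and the grip force at its end, in the units of the state.
- robot.get_state(): the state, without advancing time (a new reading comes with each control period).
- robot.read_camera(name): name is "scene" or "top" or "wrist"; returns the picture (400x640x3 uint8, red, green, blue); there is no depth.
- robot.get_calibration(name): a dict with "fx", "fy", "cx", "cy" (pixels), "pose" (4x4, takes a point from camera to world coordinates); the wrist camera has in their place "mount" (4x4, takes a point from camera to tool coordinates, whose origin is the TCP and whose axes are the flange's). Camera axes: x right, y up, looking along -z (the intrinsics and any distortion apply to the point x, -y, -z); pixel columns grow to the right and rows downward; lengths in m; the calibration is good to about 2 mm. The wrist camera is an equidistant fisheye: a pixel r from the principal point sees the ray r / f radians off the axis. A picture is of the moment at which its call begins: read the wrist's pose just before it. get_calibration takes no time and is no camera call.
- robot.close_job(): hands the job in; it is judged then, once.
The state is a dict: "t": time; "joint_pos": joint angles; "dq": joint speeds; "effort": joint torques, N m; "ee_pos": TCP position; "orientation": TCP orientation; "wrist_force": force on the tool from outside, world axes, zero at the start; "wrist_torque": the same for the moment, N m; "width": finger opening in m; "grasp_force": force on a finger pad.
Only numpy, scipy, OpenCV 4.12 (cv2) and the standard library are available. Lean on these libraries where they do the work, as an engineer would, in place of code of your own. Each camera call takes 0.05 s, during which the arm holds its last target. There are 200 camera calls.

## Working session

There is one attempt and no reset: what is moved stays moved. The work goes in short steps, Python scripts to look and compute and a tool call to move; the robot and the scene stay as the last step left them, time stands still between calls to the robot, and variables do not carry over. Pictures are saved under pics/ and viewed, at most 10 in all, crops included, and the job is handed in when it is done.

Besides the shell and the picture viewer there is one more tool, called by a JSON object that holds its "name" and its "arguments", one argument or row to a line. send_rows: Moves the arm, as the interface text tells. Its arguments: {"type":"object","properties":{"moves":{"type":"array"},"force":{"type":"number"}},"required":["moves"]}

```bash
mkdir -p pics; ls
python3 - <<'E'
from plant import robot
import cv2,numpy as np
np.set_printoptions(precision=4,suppress=True)
for n in ("scene","top"):
    im=robot.read_camera(n); cv2.imwrite(f"pics/{n}0.png",im[:,:,::-1]); print(n,robot.get_calibration(n))
print(robot.get_calibration("wrist")); s=robot.get_state(); print(s)
E
```

```text
pics
scene {'fx': 436.6673033467862, 'fy': 436.6673033467862, 'cx': 322.3764571926684, 'cy': 204.01184798023849, 'pose': array([[-0.1012, -0.5092,  0.8547,  1.6482],
       [ 0.9948, -0.0463,  0.0902,  0.1254],
       [-0.0063,  0.8594,  0.5112,  0.8793],
       [ 0.    ,  0.    ,  0.    ,  1.    ]])}
top {'fx': 429.7571917464775, 'fy': 429.7571917464775, 'cx': 317.4569122813548, 'cy': 200.22466491982104, 'pose': array([[-0.0068,  0.9924, -0.1231,  0.4088],
       [-0.9999, -0.0049,  0.015 ,  0.0247],
       [ 0.0143,  0.1232,  0.9923,  1.5181],
       [ 0.    ,  0.    ,  0.    ,  1.    ]])}
{'fx': 309.70691628693146, 'fy': 309.70691628693146, 'cx': 320.09845749215424, 'cy': 201.92500097036236, 'mount': array([[-0.0001,  0.9639,  0.2663,  0.078 ],
       [ 1.    ,  0.0003, -0.0007, -0.0002],
       [-0.0007,  0.2663, -0.9639, -0.1799],
       [ 0.    ,  0.    ,  0.    ,  1.    ]])}
{'t': 0.1, 'joint_pos': array([-77.0352,  11.8807,  88.3951,  -0.0006,  79.8419,  -8.6212]), 'dq': array([ 0.1041, -0.0362, -0.1266, -0.0146,  0.0554,  0.0576]), 'effort': array([ -0.0006, -37.1864, -28.2294,   0.07  ,   0.0311,  -0.0001]), 'ee_pos': array([ 0.2114, -0.534 ,  0.2044]), 'orientation': array([[ 0.9299,  0.3679, -0.0005],
       [ 0.3679, -0.9299,  0.002 ],
       [ 0.0003, -0.002 , -1.    ]]), 'wrist_force': array([-0.6627,  0.1003, -0.2803]), 'wrist_torque': array([-0.004 , -0.0134,  0.0297]), 'grasp_force': 0.0, 'width': 0.09394562368645736}
```

View pics/scene0.png

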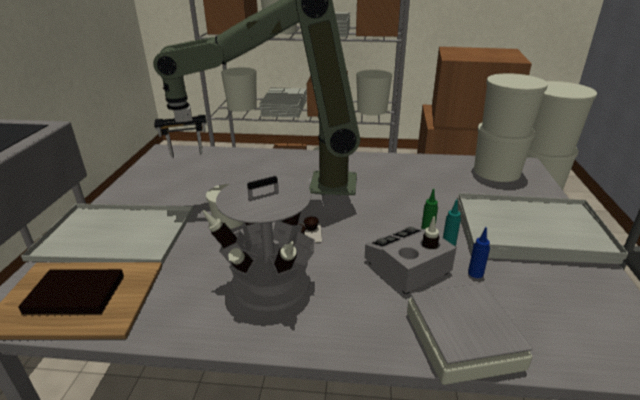

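View pics/top0.png

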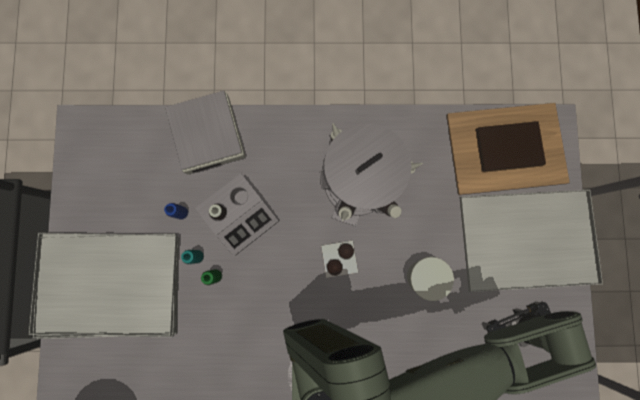

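Run:
```python
import cv2,numpy as np
t=cv2.imread("pics/top0.png");s=cv2.imread("pics/scene0.png")
def c(im,x,y,w): return cv2.resize(im[y:y+w*3//4,x:x+w],(400,300),interpolation=cv2.INTER_CUBIC)
g=np.vstack([np.hstack([c(t,300,122,140),c(t,180,160,120)]),np.hstack([c(s,190,174,140),c(s,360,210,120)])])
g=np.clip(g*1.5,0,255).astype('uint8')
cv2.imwrite("pics/crop1.png",g)
```

```text
(no output)
```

View pics/crop1.png

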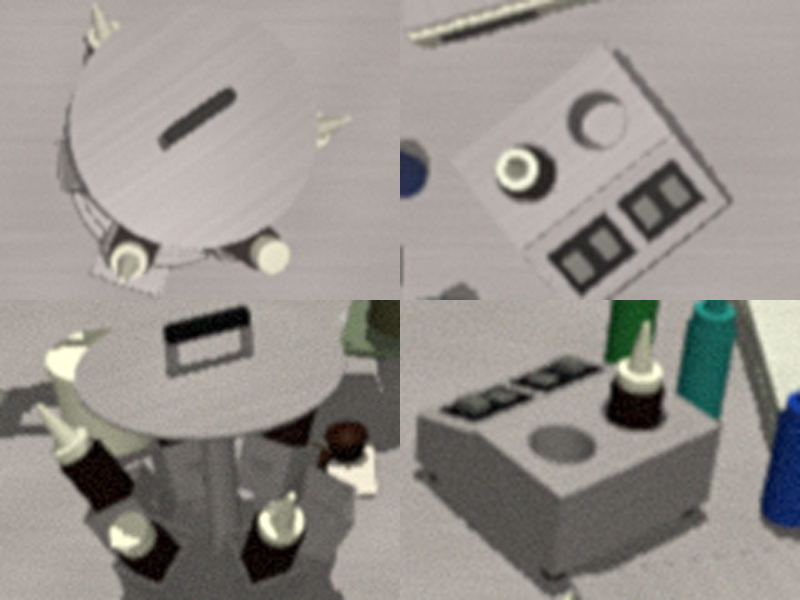

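```bash
cat > h.py <<'E'
import numpy as np,cv2
from plant import robot
np.set_printoptions(precision=4,suppress=True)
def ray(n,u,v):
    c=robot.get_calibration(n)
    x,y=(u-c['cx'])/c['fx'],(v-c['cy'])/c['fy']
    d=np.array([x,-y,-1.])
    if n=='wrist':
        r=np.hypot(x,y); d=np.array([x/r*np.sin(r),-y/r*np.sin(r),-np.cos(r)])
        s=robot.get_state(); R=s['orientation']; M=c['mount']
        return s['ee_pos']+R@M[:3,3], R@M[:3,:3]@d
    P=c['pose']; return P[:3,3],P[:3,:3]@d
def at(n,u,v,z):
    o,d=ray(n,u,v); return o+d*(z-o[2])/d[2]
def proj(n,p):
    c=robot.get_calibration(n)
    if n=='wrist':
        s=robot.get_state(); R=s['orientation']; M=c['mount']; q=M[:3,:3].T@(R.T@(np.array(p)-s['ee_pos'])-M[:3,3])
        t=np.arctan2(np.hypot(q[0],q[1]),-q[2]); k=c['fx']*t/np.hypot(q[0],q[1]); return np.array([c['cx']+q[0]*k,c['cy']-q[1]*k])
    P=c['pose']; q=P[:3,:3].T@(np.array(p)-P[:3,3]); return np.array([c['cx']-c['fx']*q[0]/q[2],c['cy']+c['fy']*q[1]/q[2]])
E
python3 - <<'E'
from h import *
A=lambda X,Y,z:at('top',300+.35*X,122+.35*Y,z)
B=lambda X,Y,z:at('top',180+.3*(X-400),160+.3*Y,z)
S=lambda X,Y,z:at('scene',190+.35*X,174+.35*(Y-300),z)
W=lambda X,Y,z:at('scene',360+.3*(X-400),210+.3*(Y-300),z)
a,b=A(165,142,.354),A(233,95,.354);print('handle',a,b,(a+b)/2,np.linalg.norm(a-b),np.degrees(np.arctan2(*(b-a)[1::-1])))
for p in ((70,126),(318,126),(194,248)): print('disc',A(*p,.307))
for p in ((92,270),(160,292)): print('tongue',A(*p,0))
print('cap tall',A(272,255,.239),'nozzles tips', A(98,10,.258),A(348,120,.258),A(128,270,.258))
a,b=S(166,330,.354),S(249,314,.354);print('handle sc',a,b,(a+b)/2)
w=B(598,121.5,.1);v=B(518,168,.15);print('well',w,'warm cap',v)
for p in ((675,190),(647,212),(605,241),(577,264)): print('key',B(*p,.092))
print('well sc',W(562,444,.1))
E
```

```text
handle [ 0.6319 -0.1046  0.354 ] [ 0.678  -0.1715  0.354 ] [ 0.655 -0.138  0.354] 0.08123185212412631 -55.459181260472725
disc [ 0.6576 -0.0145  0.307 ]
disc [ 0.6567 -0.2644  0.307 ]
disc [ 0.5339 -0.1367  0.307 ]
tongue [ 0.5388 -0.0502  0.    ]
tongue [ 0.511  -0.1342  0.    ]
cap tall [ 0.5331 -0.2275  0.239 ] nozzles tips [ 0.7924 -0.0469  0.258 ] [ 0.673  -0.3079  0.258 ] [ 0.5165 -0.0746  0.258 ]
handle sc [ 0.6904 -0.1658  0.354 ] [ 0.6533 -0.0978  0.354 ] [ 0.6718 -0.1318  0.354 ]
well [0.5987 0.2623 0.1   ] warm cap [0.5475 0.3295 0.15  ]
key [0.5305 0.186  0.092 ]
key [0.5087 0.2136 0.092 ]
key [0.4802 0.2549 0.092 ]
key [0.4576 0.2822 0.092 ]
well sc [0.6029 0.2679 0.1   ]
```

{"name": "send_rows", "arguments": {
  "moves": [
    [[0,0,0.12],[20,16,34],100],
    [[0,0,0.24],[40,32,68],100],
    [[0,0,0.36],[60,48,102],100],
    [[0,0,0.48],[80,64,136],100],
    [[0,0,0.6],[100,80,170],100]
  ]
}}

```text
t: 0.52
ee_pos: [0.31, -0.4551, 0.3728]
orientation: [[0.555, 0.832, -0.0], [0.832, -0.555, 0.001], [0.001, -0.001, -1.0]]
wrist_force: [0.7, -1.2, 0.1]
width: 0.0938
grasp_force: 0.0
```

{"name": "send_rows", "arguments": {
  "moves": [
    [[0,0,0.12],[24,22,8],100],
    [[0,0,0.24],[48,44,16],100],
    [[0,0,0.36],[72,66,24],100],
    [[0,0,0.48],[96,88,32],100],
    [[0,0,0.6],[120,110,40],100]
  ]
}}

```text
t: 0.93
ee_pos: [0.4302, -0.345, 0.4118]
orientation: [[-0.012, 1.0, -0.001], [1.0, 0.012, 0.001], [0.001, -0.001, -1.0]]
wrist_force: [0.2, 0.7, -0.3]
width: 0.0939
grasp_force: 0.0
```

{"name": "send_rows", "arguments": {
  "moves": [
    [[0,0,0.12],[24,22,0],100],
    [[0,0,0.24],[48,44,0],100],
    [[0,0,0.36],[72,66,0],100],
    [[0,0,0.48],[96,88,0],100],
    [[0,0,0.6],[120,110,0],100]
  ]
}}

```text
t: 1.35
ee_pos: [0.5503, -0.2349, 0.4112]
orientation: [[-0.575, 0.818, -0.001], [0.818, 0.575, 0.001], [0.001, -0.0, -1.0]]
wrist_force: [0.6, 0.3, 0.1]
width: 0.094
grasp_force: 0.0
```

Run:
```python
from h import *
s=robot.get_state();print(s['t'],s['joint_pos'],s['ee_pos'],s['orientation'],s['wrist_force'])
cv2.imwrite("pics/w1.png",robot.read_camera('wrist')[:,:,::-1])
print('handle px',proj('wrist',[.656,-.138,.354]))
```

```text
1.35 [-31.4013  10.7167  65.9902  -0.0034 103.3536 -66.4675] [ 0.5503 -0.2349  0.4112] [[-0.5745  0.8185 -0.0009]
 [ 0.8185  0.5745  0.0005]
 [ 0.0009 -0.0005 -1.    ]] [0.567  0.2839 0.138 ]
handle px [477.0284 198.1733]
```

View pics/w1.png

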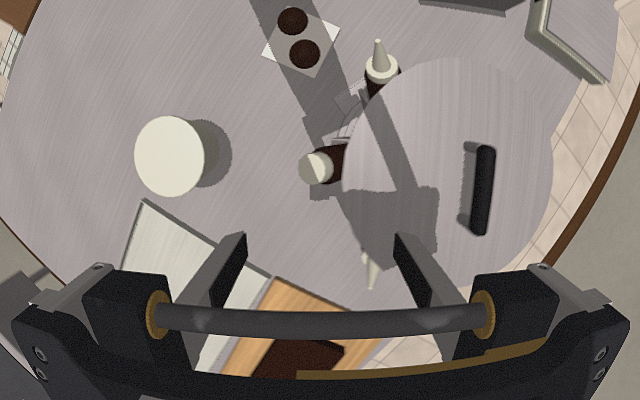

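Run:
```python
from h import *
a,b=at('wrist',486,146,.354),at('wrist',480,235,.354);print(a,b,(a+b)/2,np.linalg.norm(a-b),np.degrees(np.arctan2(*(b-a)[1::-1])))
ax=(a+b)/2
for p,z in (((312,169),.239),((378,44),.258),((372,286),.258),((338,93),0),((335,104),0),((364,88),0)):
    q=at('wrist',*p,z); d=q-ax; print(q,np.hypot(d[0],d[1]),np.degrees(np.arctan2(d[1],d[0]))%360)
```

```text
[ 0.6326 -0.0986  0.354 ] [ 0.6834 -0.1608  0.354 ] [ 0.658  -0.1297  0.354 ] 0.08037789841975843 -50.781943934547414
[ 0.5358 -0.219   0.239 ] 0.15133241976665324 216.14405448225264
[ 0.5112 -0.0625  0.258 ] 0.16147965977325635 155.38557614488437
[ 0.6797 -0.2922  0.258 ] 0.16394623597488397 277.5878922419543
[ 0.5097 -0.1065  0.    ] 0.15012340429830337 171.10534497180274
[ 0.5175 -0.127   0.    ] 0.14055756051985321 178.87512328910404
[ 0.5434 -0.069   0.    ] 0.12973054292157274 152.08399285104827
```

{"name": "send_rows", "arguments": {
  "moves": [
    [[0,0,0],[27,25,0],100],
    [[0,0,0],[54,50,0],100],
    [[0,0,0],[81,75,0],100],
    [[0,0,0],[107,100,0],100],
    [[0,0,0],[107,100,-10],60]
  ]
}}

```text
t: 1.82
ee_pos: [0.6602, -0.1315, 0.4013]
orientation: [[-0.575, 0.818, 0.003], [0.818, 0.575, 0.002], [0.0, 0.003, -1.0]]
wrist_force: [-0.1, 0.5, -0.1]
width: 0.0897
grasp_force: 0.0
```

Run:
```python
from h import *
s=robot.get_state();print(s['t'],s['joint_pos'],s['ee_pos'],s['orientation'],s['width'])
cv2.imwrite("pics/w2.png",robot.read_camera('wrist')[:,:,::-1])
```

```text
1.8167 [-18.7067  20.5482  54.9021   0.1713 104.4544 -53.7394] [ 0.6602 -0.1315  0.4013] [[-0.5747  0.8184  0.0025]
 [ 0.8184  0.5747  0.0022]
 [ 0.0004  0.0033 -1.    ]] 0.08970127827700437
```

View pics/w2.png

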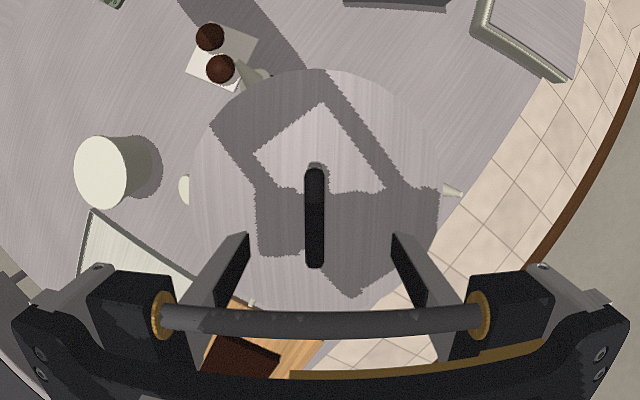

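Run:
```python
from h import *
a,b=at('wrist',315.5,167,.354),at('wrist',314,267,.354);print(a,b,(a+b)/2,np.linalg.norm(a-b),np.degrees(np.arctan2(*(a-b)[1::-1])))
q=[at('wrist',*p,.307) for p in ((190,190),(440,180),(322,70),(400,98),(240,95))]
A=np.array([[2*p[0],2*p[1],1] for p in q]); r=np.linalg.lstsq(A,[p[0]**2+p[1]**2 for p in q],rcond=None)[0]; print('disc',r[:2],np.sqrt(r[2]+r[0]**2+r[1]**2))
```

```text
[ 0.6307 -0.1006  0.354 ] [ 0.6759 -0.1681  0.354 ] [ 0.6533 -0.1344  0.354 ] 0.081166909560901 123.8439836066483
disc [ 0.6534 -0.1348] 0.12008851445326582
```

{"name": "send_rows", "arguments": {
  "moves": [
    [[0,0,0],[-3,0,-20],60],
    [[0,0,0],[-3,0,-45],60],
    [[0,0,0],[-3,0,-65],60],
    [[0,0,0],[-3,0,-74],60],
    [[0,0,0],[-3,0,-74],40]
  ],
  "force": 15
}}

```text
t: 2.28
ee_pos: [0.6511, -0.1369, 0.3241]
orientation: [[-0.568, 0.823, -0.007], [0.823, 0.568, 0.002], [0.006, -0.005, -1.0]]
wrist_force: [0.0, -0.5, 0.4]
width: 0.0535
grasp_force: 0.0
```

{"name": "send_rows", "arguments": {
  "moves": [
    [[0,0,0],[0,0,0],0],
    [[0,0,0],[0,0,0],0],
    [[0,0,0],[0,0,0],0],
    [[0,0,0],[0,0,0],0],
    [[0,0,0],[0,0,0],0]
  ]
}}

```text
t: 2.7
ee_pos: [0.6553, -0.1357, 0.3295]
orientation: [[-0.57, 0.822, 0.006], [0.822, 0.57, 0.001], [-0.003, 0.005, -1.0]]
wrist_force: [8.4, 4.9, -0.6]
width: 0.0203
grasp_force: 4.2
```

{"name": "send_rows", "arguments": {
  "moves": [
    [[0,0,0],[0,0,0],0],
    [[0,0,0],[0,0,0],0],
    [[0,0,0],[0,0,0],0],
    [[0,0,0],[0,0,0],0],
    [[0,0,0],[0,0,0],0]
  ]
}}

```text
t: 3.12
ee_pos: [0.6571, -0.1345, 0.3295]
orientation: [[-0.572, 0.82, 0.01], [0.821, 0.572, 0.002], [-0.004, 0.009, -1.0]]
wrist_force: [8.2, 4.0, -1.3]
width: 0.0155
grasp_force: 15.0
```

{"name": "send_rows", "arguments": {
  "moves": [
    [[0,0,-0.1],[2,1,0],0],
    [[0,0,-0.21],[3,1,0],0],
    [[0,0,-0.32],[3,1,0],0],
    [[0,0,-0.43],[3,1,0],0],
    [[0,0,-0.54],[3,1,0],0]
  ]
}}

```text
t: 3.53
ee_pos: [0.6579, -0.1346, 0.3295]
orientation: [[-0.062, 0.998, 0.004], [0.998, 0.062, 0.0], [-0.0, 0.004, -1.0]]
wrist_force: [2.9, 0.8, 1.0]
width: 0.0164
grasp_force: 14.4
```

{"name": "send_rows", "arguments": {
  "moves": [
    [[0,0,-0.11],[0,0,0],0],
    [[0,0,-0.22],[0,0,0],0],
    [[0,0,-0.32],[0,0,0],0],
    [[0,0,-0.4],[0,0,0],0],
    [[0,0,-0.4],[0,0,0],0]
  ]
}}

```text
t: 3.95
ee_pos: [0.6583, -0.1353, 0.3294]
orientation: [[0.328, 0.945, 0.006], [0.945, -0.328, -0.001], [0.001, 0.006, -1.0]]
wrist_force: [5.2, -0.4, 1.5]
width: 0.0158
grasp_force: 15.1
```

Run:
```python
from h import *
s=robot.get_state();print(s['t'],s['joint_pos'],s['ee_pos'],s['orientation'],s['width'],s['wrist_force'],s['wrist_torque'])
t=robot.read_camera('top')[:,:,::-1];w=robot.read_camera('wrist')[:,:,::-1]
cv2.imwrite('pics/top2.png',t);cv2.imwrite('pics/w3.png',w)
a=cv2.resize(t[140:290,300:440],(0,0),fx=2.6,fy=2.6,interpolation=cv2.INTER_CUBIC)
b=w[0:390,40:470]
g=np.clip(np.hstack([a[:390],b])*1.4,0,255).astype('uint8'); print(a.shape,g.shape); cv2.imwrite('pics/c3.png',g)
```

```text
3.95 [-19.0028  20.2699  63.3776   0.0361  96.0294   0.1689] [ 0.6583 -0.1353  0.3294] [[ 0.3283  0.9445  0.0055]
 [ 0.9446 -0.3283 -0.0012]
 [ 0.0006  0.0056 -1.    ]] 0.01578288088962743 [ 5.1674 -0.4098  1.4869] [-0.0494 -0.8345 -0.2697]
(390, 364, 3) (390, 794, 3)
```

View pics/c3.png

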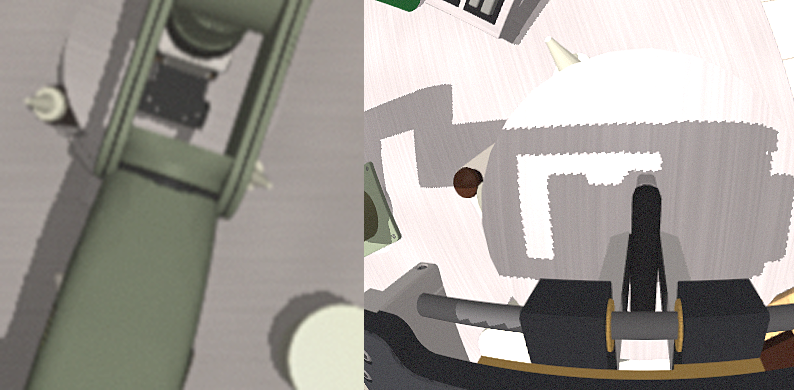

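```bash
cat > ik.py <<'E'
from h import *
from scipy.optimize import least_squares
from scipy.spatial.transform import Rotation as Ro
D=[([-77.034,11.837,88.321,79.842],[.212,-.535,.205]),([-31.4013,10.7167,65.9902,103.3536],[.5503,-.2349,.4112]),([-18.7067,20.5482,54.9021,104.4544],[.6602,-.1315,.4013]),([-19.0028,20.2699,63.3776,96.0294],[.6583,-.1353,.3294])]
def fk(q,P):  # a1,L2,L3,h,dt,off
    q=np.radians(q); Z=lambda t:Ro.from_euler('z',t).as_matrix(); Y=lambda t:Ro.from_euler('y',t).as_matrix()
    a,L2,L3,h,dt,off=P
    R1=Z(q[0]);R2=R1@Y(q[1]);R3=R2@Y(q[2]);R4=R3@Z(q[3]);R5=R4@Y(q[4]);R6=R5@Z(q[5])
    return R1@[a,off,h]+R2@[0,0,L2]+R3@[0,0,L3]+R5@[0,0,dt],R6
E
python3 - <<'E'
from ik import *
f=lambda P:np.concatenate([fk([d[0][0],d[0][1],d[0][2],0,d[0][3],0],P)[0]-d[1] for d in D]+[(P-P0)*.003])
for P0 in ([0.05,.425,.425,.478,.33,.086],[0.,.4,.4,.4,.3,.086]):
    P0=np.array(P0); r=least_squares(f,P0); print(r.x,r.cost,np.abs(r.fun[:12]).max())
print(fk([-19.0028,20.2699,63.3776,.0361,96.0294,.1689],r.x))
E
```

```text
[-0.0224  0.5564  0.5062 -1.0155 -0.7662  0.0866] 0.00042048049864937986 0.020469503760227936
[-0.0227  0.5573  0.5062 -1.0517 -0.8015  0.0866] 0.0004191821954440382 0.02046399760699169
(array([ 0.6606, -0.1364,  0.3285]), array([[-0.9445,  0.3283,  0.0055],
       [ 0.3283,  0.9446, -0.0012],
       [-0.0056,  0.0006, -1.    ]]))
```

{"name": "send_rows", "arguments": {
  "moves": [
    [[0,0,0],[0,0,0],60],
    [[0,0,0],[0,0,0],60],
    [[0,0,0],[0,0,0],60],
    [[0,0,0],[0,0,25],60],
    [[0,0,0],[0,0,65],70]
  ]
}}

```text
t: 4.47
ee_pos: [0.6535, -0.1347, 0.3862]
orientation: [[0.327, 0.945, -0.014], [0.945, -0.327, 0.005], [-0.0, -0.015, -1.0]]
wrist_force: [0.4, 0.0, 0.0]
width: 0.0462
grasp_force: 0.0
```

{"name": "send_rows", "arguments": {
  "moves": [
    [[0,0,0.12],[-15,5,10],70],
    [[0,0,0.24],[-30,10,20],70],
    [[0,0,0.36],[-45,15,20],70],
    [[0,0,0.48],[-60,20,20],70],
    [[0,0,0.6],[-75,25,20],70]
  ]
}}

```text
t: 4.88
ee_pos: [0.5802, -0.1102, 0.4127]
orientation: [[-0.269, 0.963, -0.001], [0.963, 0.269, 0.0], [0.001, -0.001, -1.0]]
wrist_force: [0.7, 0.9, 0.1]
width: 0.0657
grasp_force: 0.0
```

{"name": "send_rows", "arguments": {
  "moves": [
    [[0,0,0.12],[-20,7,0],70],
    [[0,0,0.24],[-40,14,0],70],
    [[0,0,0.36],[-60,21,0],70],
    [[0,0,0.48],[-80,28,0],70],
    [[0,0,0.6],[-100,32,0],70]
  ]
}}

```text
t: 5.3
ee_pos: [0.4797, -0.0777, 0.4123]
orientation: [[-0.766, 0.643, -0.002], [0.643, 0.766, 0.001], [0.002, -0.001, -1.0]]
wrist_force: [0.1, 0.6, 0.1]
width: 0.0661
grasp_force: 0.0
```

{"name": "send_rows", "arguments": {
  "moves": [
    [[0,0,0.12],[-5,2,0],70],
    [[0,0,0.24],[-10,4,0],70],
    [[0,0,0.36],[-15,5,0],70],
    [[0,0,0.39],[-15,5,0],70],
    [[0,0,0.39],[-15,5,0],70]
  ]
}}

```text
t: 5.72
ee_pos: [0.4656, -0.0733, 0.4127]
orientation: [[-0.951, 0.309, -0.001], [0.309, 0.951, 0.0], [0.001, -0.0, -1.0]]
wrist_force: [0.6, 0.0, 0.9]
width: 0.0657
grasp_force: 0.0
```

{"name": "send_rows", "arguments": {
  "moves": [
    [[-0.033,-0.1,0],[0,0,-15],70],
    [[-0.065,-0.2,0],[0,0,-30],70],
    [[-0.098,-0.3,0],[0,0,-45],70],
    [[-0.13,-0.4,0],[0,0,-60],70],
    [[-0.163,-0.497,0],[0,0,-75],70]
  ]
}}

```text
t: 6.13
ee_pos: [0.4663, -0.0735, 0.3376]
orientation: [[-0.821, 0.311, 0.479], [0.268, 0.951, -0.157], [-0.504, -0.001, -0.864]]
wrist_force: [-0.7, -0.7, 0.3]
width: 0.0656
grasp_force: 0.0
```

Run:
```python
from h import *
s=robot.get_state();print(s['t'],s['joint_pos'],s['ee_pos'],s['orientation'],s['width'],s['wrist_force'])
cv2.imwrite("pics/w4.png",robot.read_camera('wrist')[:,:,::-1])
```

```text
6.1333 [-20.2315 -28.2063 113.2762   1.1339  64.6907 -92.3553] [ 0.4663 -0.0735  0.3376] [[-0.8212  0.3107  0.4787]
 [ 0.2679  0.9505 -0.1574]
 [-0.5039 -0.001  -0.8638]] 0.06563979288706591 [-0.6948 -0.6919  0.2838]
```

View pics/w4.png

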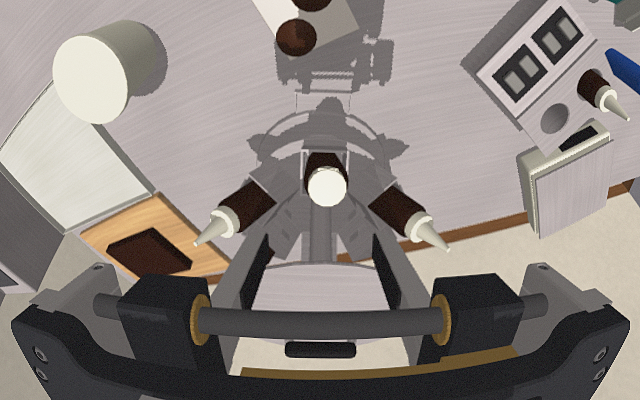

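Run:
```python
from h import *
w=cv2.imread('pics/w4.png')[70:250,180:460]; cv2.imwrite('pics/c4.png',np.clip(cv2.resize(w,(784,504),interpolation=cv2.INTER_CUBIC)*1.2,0,255).astype('uint8'))
ax=np.array([.657,-.134,0])
for n,p,z in (('cap',(327,187),.239),('tipL',(196,247),.258),('tipR',(449,251),.258),('t',(297,94),0),('t',(352,95),0)):
    q=at('wrist',*p,z); d=q-ax; print(n,q,np.hypot(d[0],d[1]),np.degrees(np.arctan2(d[1],d[0]))%360)
f=np.array([np.cos(np.radians(161.8)),np.sin(np.radians(161.8)),0]);l=np.array([-f[1],f[0],0])
for k in(-1,1): print(proj('wrist',ax+.15*f+k*.045*l))
print(proj('wrist',ax+.1575*f+[0,0,.239]))
```

```text
cap [ 0.4844 -0.0719  0.239 ] 0.18345779537619114 160.2306478346966
tipL [ 0.505  -0.2219  0.258 ] 0.17559413548618297 210.04649424049893
tipR [0.5957 0.031  0.258 ] 0.1760301824498551 110.36212423585553
t [ 0.4919 -0.118   0.    ] 0.16582201775249072 174.47821458404775
t [ 0.5196 -0.0378  0.    ] 0.1676975896615999 145.00149784567094
[349.417  100.9503]
[291.7826 100.8175]
[321.1364 207.5398]
```

View pics/c4.png

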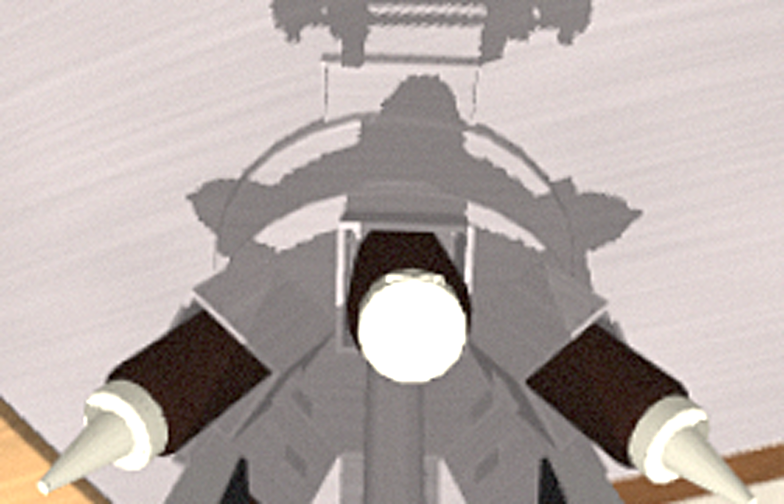

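Run:
```python
from h import *
s=robot.get_state();print(s['ee_pos'],s['orientation'][:,2],s['joint_pos'])
ax=np.array([.657,-.134,0])
F=lambda a:np.array([np.cos(np.radians(a)),np.sin(np.radians(a)),0])
f=F(161.8)
for n,p,o in (('disc',ax+.126*f+[0,0,.307],(320,262)),('handle',ax+[0,0,.354],(320,345)),('tipL',ax+.1685*F(221.8)+[0,0,.258],(195,248)),('tipR',ax+.1685*F(101.8)+[0,0,.258],(449,251)),('disc@stand',ax+.118*f+[0,0,.018],(322,111)),('pocket top front outer',ax+(.0825+.0275+.03*.866)*f+[0,0,.109+.0476-.015],(325,150)),('cake',[0,0,0],0)): print(n,proj('wrist',p),o)
print(proj('wrist',[.53,-.095,.0]))
for p,z in (((560,118),.1),((296,38),.05)): print(at('wrist',*p,z))
```

```text
[ 0.4573 -0.0697  0.3219] [ 0.4622 -0.1508 -0.8739] [-20.1886 -28.5507 114.8624   1.1399  64.6197 -92.3629]
disc [321.1691 288.2326] (320, 262)
handle [320.6606 373.8575] (320, 345)
tipL [192.6759 263.7694] (195, 248)
tipR [448.5275 263.9218] (449, 251)
disc@stand [320.5619 123.7759] (322, 111)
pocket top front outer [320.8004 162.3583] (325, 150)
cake [ 258.8399 -221.6359] 0
[318.9226 110.1774]
[0.5743 0.2715 0.1   ]
[ 0.3955 -0.0808  0.05  ]
```

Run:
```python
import h; from h import *
class Rb:
    get_calibration=staticmethod(robot.get_calibration)
    def get_state(s): return dict(ee_pos=np.array([.4663,-.0735,.3376]),orientation=np.array([[-0.8212,0.3107,0.4787],[0.2679,0.9505,-0.1574],[-0.5039,-0.001,-0.8638]]))
h.robot=Rb()
ax=np.array([.657,-.134,0])
F=lambda a:np.array([np.cos(np.radians(a)),np.sin(np.radians(a)),0])
f=F(161.8)
for n,p,o in (('disc',ax+.126*f+[0,0,.307],(320,262)),('handle',ax+[0,0,.354],(320,345)),('tipL',ax+.1685*F(221.8)+[0,0,.258],(195,248)),('tipR',ax+.1685*F(101.8)+[0,0,.258],(449,251)),('stand',ax+.118*f+[0,0,.018],(322,111))): print(n,proj('wrist',p),o)
for n,p,z in (('cap',(327,187),.239),('tipL',(195,247),.258),('tipR',(449,251),.258),('t',(295,92),0),('t',(350,93),0)):
    q=at('wrist',*p,z); d=q-ax; print(n,q,np.hypot(d[0],d[1]),np.degrees(np.arctan2(d[1],d[0]))%360)
```

```text
disc [322.1241 265.5397] (320, 262)
handle [321.4594 355.9784] (320, 345)
tipL [194.2488 245.2397] (195, 248)
tipR [448.5049 245.411 ] (449, 251)
stand [321.2437 109.5706] (322, 111)
cap [ 0.5096 -0.0806  0.239 ] 0.15674191987563046 160.07685237356134
tipL [ 0.5346 -0.2476  0.258 ] 0.16695871640363227 222.85297246352124
tipR [0.6349 0.0318 0.258 ] 0.16722331741999824 97.60829184424057
t [ 0.51   -0.1297  0.    ] 0.14708231261989171 178.32879605475568
t [ 0.5388 -0.0468  0.    ] 0.14688546047007786 143.5873135790899
```

{"name": "send_rows", "arguments": {
  "moves": [
    [[0,0,0],[0,0,0],70],
    [[0,0,0],[0,0,0],70],
    [[0,0,0],[0,0,0],70]
  ]
}}

```text
t: 6.43
ee_pos: [0.4694, -0.0746, 0.3435]
orientation: [[-0.821, 0.31, 0.48], [0.267, 0.951, -0.158], [-0.505, -0.001, -0.863]]
wrist_force: [0.3, -0.9, 1.1]
width: 0.0656
grasp_force: 0.0
```

Run:
```python
from h import *
s=robot.get_state();print(s['t'],s['ee_pos'],s['orientation'],s['joint_pos'])
w=robot.read_camera('wrist')[:,:,::-1]
cv2.imwrite('pics/c5.png',np.clip(cv2.resize(w[70:290,170:470],(780,572),interpolation=cv2.INTER_CUBIC)*1.2,0,255).astype('uint8'))
print(robot.get_state()['ee_pos'])
```

```text
6.4333 [ 0.4694 -0.0746  0.3435] [[-0.8206  0.3103  0.4799]
 [ 0.2672  0.9506 -0.1578]
 [-0.5052 -0.0013 -0.863 ]] [-20.2263 -27.8501 112.4345   1.1256  65.0882 -92.3647]
[ 0.4698 -0.0747  0.3438]
```

View pics/c5.png

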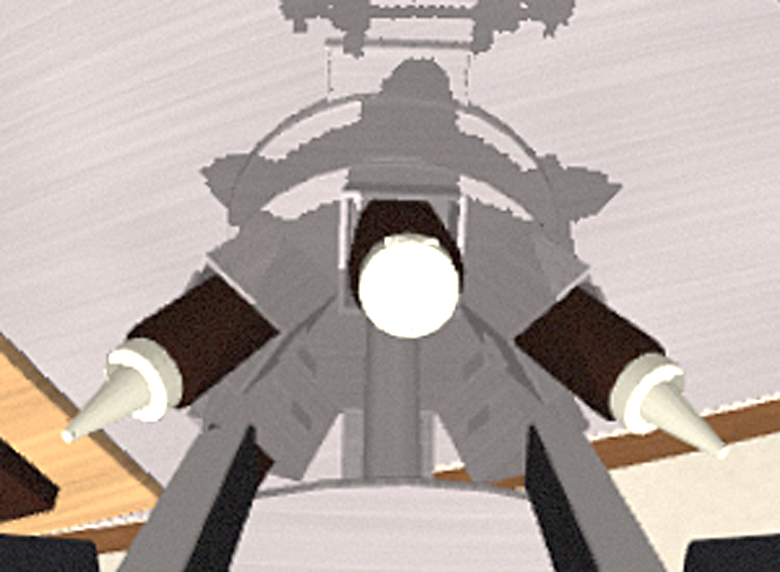

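Run:
```python
import h; from h import *
S=dict(ee_pos=np.array([.4694,-.0746,.3435]),orientation=np.array([[-0.8206,0.3103,0.4799],[0.2672,0.9506,-0.1578],[-0.5052,-0.0013,-0.863]]))
class Rb:
    get_calibration=staticmethod(robot.get_calibration)
    def get_state(s): return S
h.robot=Rb()
ax=np.array([.657,-.134,0])
for n,p,z in (('cap',(327.3,180),.239),('tipL',(195.8,237.7),.258),('tipR',(448.1,245),.258),('t',(296.2,85.4),0),('t',(350.8,86.2),0),('discedge',(322,255),.307)):
    q=at('wrist',*p,z); d=q-ax; print(n,q,np.hypot(d[0],d[1]),np.degrees(np.arctan2(d[1],d[0]))%360)
F=np.radians(160.5);f=np.array([np.cos(F),np.sin(F),0]);a=.5*f+[0,0,.866]
mid=ax+.12*f+[0,0,.174]; print('mid',mid,'axis',a)
R=S['orientation']
q=R.T@(mid-S['ee_pos']); print('mid in tool',q, 'axis in tool',R.T@a)
```

```text
cap [ 0.5096 -0.0803  0.239 ] 0.15688232854710324 159.99447502677725
tipL [ 0.5294 -0.2431  0.258 ] 0.16792475657317876 220.53377898249707
tipR [0.6341 0.031  0.258 ] 0.16658511834725467 97.89805762152254
t [ 0.5056 -0.1264  0.    ] 0.15161016513768602 177.14056057871483
t [ 0.5337 -0.044   0.    ] 0.15265704404435693 143.85562299809166
discedge [ 0.533  -0.0935  0.307 ] 0.13042599683604567 161.8896594520746
mid [ 0.5439 -0.0939  0.174 ] axis [-0.4713  0.1669  0.866 ]
mid in tool [0.0193 0.0049 0.1851] axis in tool [-0.0061  0.0113 -0.9999]
```

{"name": "send_rows", "arguments": {
  "moves": [
    [[0,0,-0.03],[-4,6,-10],80],
    [[0,0,-0.03],[-7,11,-16],80],
    [[0,0,-0.03],[-7,11,-16],80],
    [[0,0,-0.03],[-7,11,-16],80],
    [[0,0,-0.03],[-7,11,-16],80]
  ]
}}

```text
t: 6.9
ee_pos: [0.4604, -0.0627, 0.3233]
orientation: [[-0.815, 0.338, 0.471], [0.292, 0.941, -0.17], [-0.501, -0.001, -0.866]]
wrist_force: [-0.1, -0.1, 0.5]
width: 0.0752
grasp_force: 0.0
```

{"name": "send_rows", "arguments": {
  "moves": [
    [[0,0,0],[0,0,0],80],
    [[0,0,0],[0,0,0],80],
    [[0,0,0],[0,0,0],80]
  ]
}}

```text
t: 7.15
ee_pos: [0.4596, -0.0626, 0.3222]
orientation: [[-0.815, 0.339, 0.47], [0.293, 0.941, -0.17], [-0.5, -0.001, -0.866]]
wrist_force: [-0.0, 0.4, -0.2]
width: 0.0752
grasp_force: 0.0
```

Run:
```python
from h import *
s=robot.get_state();print(s['t'],s['ee_pos'],s['orientation'],s['dq'])
mid=np.array([.5442,-.093,.174]);a=np.array([-.47,.171,.866]);R=s['orientation']
print(R.T@(mid-s['ee_pos']),R.T@a, mid+.01*a-s['ee_pos'])
```

```text
7.15 [ 0.4596 -0.0626  0.3222] [[-0.8151  0.3385  0.4701]
 [ 0.2926  0.941  -0.1701]
 [-0.5    -0.0011 -0.866 ]] [ 0.1034 -0.1253  0.3397 -0.0592 -0.0816  0.1197]
[-0.0037  0.0002  0.1733] [ 0.0002  0.0009 -1.    ] [ 0.0799 -0.0287 -0.1396]
```

Aligned along the bottle's axis. Descend and grip.

{"name": "send_rows", "arguments": {
  "moves": [
    [[0,0,0],[16,-6,-28],80],
    [[0,0,0],[33,-12,-57],80],
    [[0,0,0],[50,-18,-87],80],
    [[0,0,0],[62,-22,-110],80],
    [[0,0,0],[72,-26,-126],80]
  ],
  "force": 20
}}

```text
t: 7.57
ee_pos: [0.5307, -0.0883, 0.1926]
orientation: [[-0.817, 0.339, 0.466], [0.293, 0.941, -0.169], [-0.496, -0.001, -0.868]]
wrist_force: [0.5, -0.4, 0.1]
width: 0.0751
grasp_force: 0.0
```

{"name": "send_rows", "arguments": {
  "moves": [
    [[0,0,0],[5,-2,-8],80],
    [[0,0,0],[8,-3,-14],80],
    [[0,0,0],[8,-3,-14],80],
    [[0,0,0],[8,-3,-14],80],
    [[0,0,0],[8,-3,-14],80]
  ]
}}

```text
t: 7.98
ee_pos: [0.5401, -0.0915, 0.1836]
orientation: [[-0.814, 0.338, 0.472], [0.292, 0.941, -0.171], [-0.502, -0.001, -0.865]]
wrist_force: [0.1, 0.4, -0.3]
width: 0.0751
grasp_force: 0.0
```

Run:
```python
from h import *
s=robot.get_state();print(s['t'],s['ee_pos'],s['wrist_force'],s['dq'])
mid=np.array([.5442,-.093,.174]);a=np.array([-.47,.171,.866]);R=s['orientation']
print(R.T@(mid-s['ee_pos']),R.T@a, mid+.01*a-s['ee_pos'])
```

```text
7.9833 [ 0.5401 -0.0915  0.1836] [ 0.0872  0.4182 -0.3219] [ 0.0073 -0.4278  0.1422 -0.0422 -0.1403 -0.0454]
[ 0.001  -0.      0.0105] [-0.002   0.0011 -1.    ] [-0.0006  0.0002 -0.0009]
```

{"name": "send_rows", "arguments": {
  "moves": [
    [[0,0,0],[0,0,0],40],
    [[0,0,0],[0,0,0],30],
    [[0,0,0],[0,0,0],30],
    [[0,0,0],[0,0,0],30],
    [[0,0,0],[0,0,0],30]
  ]
}}

```text
t: 8.4
ee_pos: [0.5395, -0.0915, 0.1823]
orientation: [[-0.815, 0.338, 0.47], [0.292, 0.941, -0.17], [-0.5, -0.001, -0.866]]
wrist_force: [-0.5, 0.2, 1.5]
width: 0.0478
grasp_force: 20.0
```

{"name": "send_rows", "arguments": {
  "moves": [
    [[0,0,0],[0,0,0],30],
    [[0,0,0],[-3,1,5],30],
    [[0,0,0],[-7,2,12],30],
    [[0,0,0],[-12,4,22],30],
    [[0,0,0],[-17,6,32],30]
  ]
}}

```text
t: 8.82
ee_pos: [0.5216, -0.0851, 0.2138]
orientation: [[-0.816, 0.338, 0.469], [0.293, 0.941, -0.169], [-0.498, -0.001, -0.867]]
wrist_force: [1.6, -0.6, -1.9]
width: 0.0477
grasp_force: 20.0
```

{"name": "send_rows", "arguments": {
  "moves": [
    [[0,0,0],[-9,3,17],30],
    [[0,0,0],[-18,6,34],30],
    [[0,0,0],[-28,10,52],30],
    [[0,0,0],[-38,14,70],30],
    [[0,0,0],[-47,17,87],30]
  ]
}}

```text
t: 9.23
ee_pos: [0.4731, -0.0674, 0.3003]
orientation: [[-0.817, 0.338, 0.466], [0.293, 0.941, -0.168], [-0.496, -0.001, -0.868]]
wrist_force: [0.3, -0.4, -2.5]
width: 0.0478
grasp_force: 20.0
```

{"name": "send_rows", "arguments": {
  "moves": [
    [[0.03,0.09,0],[-2,10,0],30],
    [[0.065,0.18,0],[-4,20,0],30],
    [[0.1,0.28,0],[-4,35,0],30],
    [[0.14,0.385,0],[-2,50,0],30],
    [[0.178,0.493,0],[0,65,0],30]
  ]
}}

```text
t: 9.65
ee_pos: [0.4744, -0.0023, 0.3019]
orientation: [[-0.941, 0.338, -0.006], [0.338, 0.941, 0.002], [0.006, -0.0, -1.0]]
wrist_force: [-1.7, -0.8, -2.2]
width: 0.0476
grasp_force: 20.0
```

{"name": "send_rows", "arguments": {
  "moves": [
    [[0,0,-0.115],[12,30,-5],30],
    [[0,0,-0.23],[24,60,-10],30],
    [[0,0,-0.345],[38,90,-15],30],
    [[0,0,-0.46],[54,120,-20],30],
    [[0,0,-0.576],[70,145,-25],30]
  ]
}}

```text
t: 10.07
ee_pos: [0.5446, 0.1438, 0.275]
orientation: [[-0.602, 0.799, -0.003], [0.799, 0.602, 0.001], [0.003, -0.002, -1.0]]
wrist_force: [0.2, -0.5, -2.7]
width: 0.048
grasp_force: 20.0
```

{"name": "send_rows", "arguments": {
  "moves": [
    [[0,0,0],[12,25,0],30],
    [[0,0,0],[22,45,0],30],
    [[0,0,0],[22,45,0],30],
    [[0,0,0],[22,45,0],30],
    [[0,0,0],[22,45,0],30]
  ]
}}

```text
t: 10.48
ee_pos: [0.5664, 0.1862, 0.2753]
orientation: [[-0.605, 0.796, -0.003], [0.796, 0.605, -0.0], [0.002, -0.002, -1.0]]
wrist_force: [-0.7, -0.2, -2.7]
width: 0.0476
grasp_force: 20.0
```

Run:
```python
from h import *
s=robot.get_state();print(s['t'],s['ee_pos'],s['orientation'],s['joint_pos'],s['dq'],s['wrist_force'],s['width'])
w=robot.read_camera('wrist')[:,:,::-1];t=robot.read_camera('top')[:,:,::-1];sc=robot.read_camera('scene')[:,:,::-1]
cv2.imwrite('pics/w6.png',w);cv2.imwrite('pics/t6.png',t);cv2.imwrite('pics/s6.png',sc)
print('well',proj('wrist',[.6,.264,.1]))
c=cv2.resize(sc[170:300,190:470],(560,260),interpolation=cv2.INTER_CUBIC)
g=np.zeros((600,640,3),'uint8');g[:340]=w[:340];g[340:,:560]=c
cv2.imwrite('pics/c6.png',np.clip(g*1.3,0,255).astype('uint8'))
```

```text
10.4833 [0.5664 0.1862 0.2753] [[-0.6054  0.7959 -0.003 ]
 [ 0.7959  0.6054 -0.0002]
 [ 0.0017 -0.0025 -1.    ]] [  9.8692  12.022   79.8745   0.0205  88.2735 -27.3904] [-0.8473 -0.8746  0.2651  0.1556 -0.3116 -0.071 ] [-0.6843 -0.1934 -2.6738] 0.04756112762971671
well [382.9402 149.4281]
```

View pics/c6.png

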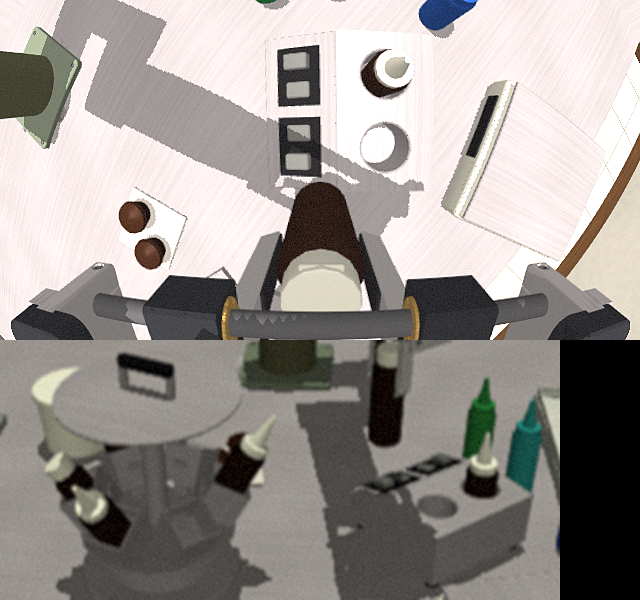

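Run:
```python
import h; from h import *
S=dict(ee_pos=np.array([.5664,.1862,.2753]),orientation=np.array([[-0.6054,0.7959,-0.003],[0.7959,0.6054,-0.0002],[0.0017,-0.0025,-1]]))
class Rb:
    get_calibration=staticmethod(robot.get_calibration)
    def get_state(s): return S
h.robot=Rb()
for n,p,z in (('well',(385.5,147.5),.1),('l',(360,147),.1),('r',(411,147),.1),('t',(385,122),.1),('b',(385,174),.1),('on',(298,161),.092),('off',(298,133),.085),('on2',(299,89),.085),('off2',(296,61),.092)): print(n,at('wrist',*p,z))
w=cv2.imread('pics/w6.png'); g=cv2.cvtColor(w,cv2.COLOR_BGR2GRAY)
print(g[147,350:420:2]); print(g[112:184:2,385]); print(g[161,270:330:2]);print(g[120:184:2,298])
t=cv2.imread('pics/t6.png'); g=cv2.cvtColor(t,cv2.COLOR_BGR2GRAY); print(g[196,226:256]);print(g[182:212,239])
```

```text
well [0.5998 0.2682 0.1   ]
l [0.5759 0.2499 0.1   ]
r [0.6237 0.2882 0.1   ]
t [0.5807 0.291  0.1   ]
b [0.6194 0.2435 0.1   ]
on [0.5292 0.1922 0.092 ]
off [0.5092 0.2183 0.085 ]
on2 [0.4784 0.2612 0.085 ]
off2 [0.456  0.2856 0.092 ]
[197 206 203 205 201 148 209 207 202 202 207 202 204 197 207 206 198 199
 207 205 202 207  77  93  93  95  93  86  94  86 173 201 193 197 186]
[202 198 197 197 198  89  77 127 207 206 211 204 209 206 204 207 202 205
 204 207 206 208 204 194  94 103  99 100 102  90 154 192 206 116 121 122]
[123 121 117 119 120  42  32  22 109 136 134 138 140 134 137 138 136 134
 132  99  84  41  47  38  44  42 122 117 119 117]
[ 36  37  35 135 135 137 145  85  90  89  84  13  31  23  24  35  42 126
 138 135 137 133 137 134 134  34  42  38 105 193 132 117]
[57 58 57 56 56 55 53 52 51 53 50 53 55 62 60 62 64 77 74 66 60 49 46 42
 44 45 49 51 59 54]
[ 86  85  82  81  81  76  77  74  71  69  67  62  56  54  62  68  56  55
  55  58  76  82  89 109 121 123 123 122 122 122]
```

Run:
```python
from h import *
S=cv2.cvtColor(cv2.imread('pics/s6.png'),cv2.COLOR_BGR2GRAY)
print('col382',S[210:235,382]); print('row205',S[205,365:400])
print('well row253',S[253,392:428]); print('well col409',S[242:266,409])
# predicted silhouette of the held bottle in scene
a=np.linspace(0,2*np.pi,73)
P=np.array([proj('scene',[.5664+.024*np.cos(t),.1862+.024*np.sin(t),.1903]) for t in a]); print('foot px lo/hi',P.min(0),P.max(0))
P=np.array([proj('scene',[.5664+.024*np.cos(t),.1862+.024*np.sin(t),.23]) for t in a]); print('z.23',P.min(0),P.max(0))
for w in ((.6,.2655),(.601,.267)):
    P=np.array([proj('scene',[w[0]+.029*np.cos(t),w[1]+.029*np.sin(t),.1]) for t in a]); print('well',w,P.min(0),P.max(0))
    P=np.array([proj('top',[w[0]+.029*np.cos(t),w[1]+.029*np.sin(t),.1]) for t in a]); print('welltop',w,P.min(0),P.max(0))
T=cv2.cvtColor(cv2.imread('pics/top0.png'),cv2.COLOR_BGR2GRAY)
print(T[196,226:254]);print(T[182:212,239])
```

```text
col382 [  7   2  11   6   8   2  16   7   3   8   3   4  17  55  95 112 118 112
 116 115 114 117 116 118 116]
row205 [ 53  56  56  56  59  54  56  62  52  38  12   6   1   7   9   5   7   8
   8   4  14  10   2   5  10  18  62 107 115 114 110 114 113 111 111]
well row253 [ 56  57  56  57  63  69  75  62  59  63  65  66  67  71  67  68  71  67
  71  71  65  64  59  56  47  57  74 103 111 114 114 112 113 116 114 113]
well col409 [114 118 118 120 111  94  77  69  72  70  71  67  68  70  68  63  78  96
 117 119 116 115 118 113]
foot px lo/hi [373.9738 214.7719] [390.5788 223.6944]
z.23 [374.7217 203.2282] [391.5991 211.9109]
well (0.6, 0.2655) [397.7108 246.6789] [417.7553 258.6741]
welltop (0.6, 0.2655) [229.6815 187.4299] [247.1947 204.743 ]
well (0.601, 0.267) [398.2413 246.9048] [418.3053 258.9184]
welltop (0.601, 0.267) [229.2339 187.135 ] [246.7461 204.4453]
[118 120 121 111  77  53  50  48  76 115 126 122 122 121 122 121 121 122
 122 123 121 114 116 122 123 123 123 123]
[122 121 122 120 112  87  63  57  68  94 119 124 123 123 121 121 122 123
 124 124 112  90  89 110 122 124 123 124 123 124]
```

{"name": "send_rows", "arguments": {
  "moves": [
    [[0,0,0],[12,27,-10],30],
    [[0,0,0],[24,54,-25],30],
    [[0,0,0],[34,80,-50],30],
    [[0,0,0],[34,80,-60],30],
    [[0,0,0],[34,80,-60],30]
  ]
}}

```text
t: 11.05
ee_pos: [0.5988, 0.2659, 0.2111]
orientation: [[-0.606, 0.795, -0.009], [0.796, 0.606, -0.002], [0.004, -0.009, -1.0]]
wrist_force: [-1.1, -0.7, -4.0]
width: 0.0476
grasp_force: 20.0
```

{"name": "send_rows", "arguments": {
  "moves": [
    [[0,0,0],[0,0,0],30],
    [[0,0,0],[0,0,0],30],
    [[0,0,0],[0,0,0],30],
    [[0,0,0],[0,0,0],30]
  ]
}}

```text
t: 11.38
ee_pos: [0.6023, 0.2659, 0.218]
orientation: [[-0.604, 0.797, 0.002], [0.797, 0.604, 0.002], [-0.0, 0.003, -1.0]]
wrist_force: [0.5, 0.3, -3.1]
width: 0.0482
grasp_force: 20.0
```

Run:
```python
from h import *
s=robot.get_state();print(s['t'],s['ee_pos'],s['orientation'][:,2],s['dq'],s['wrist_force'],s['width'])
c,_=(robot.read_camera('scene'),0); S=cv2.cvtColor(c,cv2.COLOR_RGB2GRAY); cv2.imwrite('pics/s7.png',S)
e=s['ee_pos'];f=e+s['orientation'][:,2]*.085;a=np.linspace(0,2*np.pi,73)
for z in (0,.035):
    P=np.array([proj('scene',f+[.024*np.cos(t),.024*np.sin(t),z]) for t in a]); lo,hi=P.min(0),P.max(0); print(z,lo,hi)
    r=int(lo[1]+2); print(r,S[r,int(lo[0])-5:int(hi[0])+6],int(lo[0])-5)
cc=int(P[:,0].mean()); P=np.array([proj('scene',f+[.024*np.cos(t),.024*np.sin(t),0]) for t in a]); r=int(P.max(0)[1]); print(S[r-6:r+14,cc],r-6)
```

```text
11.3833 [0.6023 0.2659 0.218 ] [ 0.0024  0.0016 -1.    ] [ 0.192   0.3954  0.1134 -0.0407 -0.1126  0.0758] [ 0.5335  0.3376 -3.148 ] 0.04816251134003586
0 [400.6205 239.1103] [417.4683 248.9044]
241 [ 31  41  48  65  81  77  31   4   6   6   4   2   2  10  14  10  15  10
   9   5   9  13  55 112 122  96  62  36] 395
0.035 [401.6642 229.2258] [418.7615 238.83  ]
231 [ 94  88  86  86  75  57  17   4   6   9   5   7   9   8   9   5  12   9
   7  11  11   2  21  50  78  97 108 111] 396
[ 3  4  7  6 11  4 30 54 70 71 68 70 67 70 65 65 69 62 58 57] 242
```

{"name": "send_rows", "arguments": {
  "moves": [
    [[0,0,0],[-1,1,-12],30],
    [[0,0,0],[-1,1,-24],30],
    [[0,0,0],[-1,1,-32],30],
    [[0,0,0],[-1,1,-40],30],
    [[0,0,0],[-1,1,-48],30]
  ]
}}

```text
t: 11.85
ee_pos: [0.5997, 0.2675, 0.1659]
orientation: [[-0.605, 0.796, -0.003], [0.796, 0.605, 0.0], [0.002, -0.002, -1.0]]
wrist_force: [0.8, 0.6, -2.0]
width: 0.0478
grasp_force: 20.0
```

{"name": "send_rows", "arguments": {
  "moves": [
    [[0,0,0],[0,0,-12],30],
    [[0,0,0],[0,0,-24],30],
    [[0,0,0],[0,0,-35],30],
    [[0,0,0],[0,0,-44],30],
    [[0,0,0],[0,0,-50],30]
  ]
}}

```text
t: 12.27
ee_pos: [0.5995, 0.2674, 0.1157]
orientation: [[-0.605, 0.796, -0.003], [0.796, 0.605, 0.0], [0.002, -0.003, -1.0]]
wrist_force: [0.1, 0.7, -3.0]
width: 0.0478
grasp_force: 20.0
```

{"name": "send_rows", "arguments": {
  "moves": [
    [[0,0,0],[0,0,0],30],
    [[0,0,0],[0,0,-2],30],
    [[0,0,0],[0,0,-4],30],
    [[0,0,0],[0,0,-4],30]
  ]
}}

```text
t: 12.6
ee_pos: [0.6008, 0.2678, 0.1142]
orientation: [[-0.605, 0.796, 0.0], [0.796, 0.605, 0.001], [0.001, 0.001, -1.0]]
wrist_force: [0.1, 1.2, -3.7]
width: 0.0481
grasp_force: 20.0
```

{"name": "send_rows", "arguments": {
  "moves": [
    [[0,0,0],[0,0,-2],30],
    [[0,0,0],[0,0,-4],30],
    [[0,0,0],[0,0,-5],30],
    [[0,0,0],[0,0,-5],30],
    [[0,0,0],[0,0,-5],30]
  ]
}}

```text
t: 13.02
ee_pos: [0.6004, 0.2676, 0.1088]
orientation: [[-0.605, 0.796, -0.001], [0.796, 0.605, 0.001], [0.001, -0.0, -1.0]]
wrist_force: [-0.2, 0.4, -3.1]
width: 0.0478
grasp_force: 20.0
```

{"name": "send_rows", "arguments": {
  "moves": [
    [[0,0,0],[0,0,-1],30],
    [[0,0,0],[0,0,-2],30],
    [[0,0,0],[0,0,-2],30],
    [[0,0,0],[0,0,-2],30]
  ]
}}

```text
t: 13.35
ee_pos: [0.6008, 0.2678, 0.1081]
orientation: [[-0.605, 0.796, 0.0], [0.796, 0.605, 0.001], [0.001, 0.001, -1.0]]
wrist_force: [-2.4, -0.3, 5.1]
width: 0.0477
grasp_force: 20.0
```

{"name": "send_rows", "arguments": {
  "moves": [
    [[0,0,0],[0,0,0],80],
    [[0,0,0],[0,0,0],80],
    [[0,0,0],[0,0,0],80],
    [[0,0,0],[0,0,0],80],
    [[0,0,0],[0,0,0],80]
  ]
}}

```text
t: 13.77
ee_pos: [0.6005, 0.2676, 0.1066]
orientation: [[-0.605, 0.796, -0.001], [0.796, 0.605, 0.001], [0.001, -0.0, -1.0]]
wrist_force: [0.5, -0.4, 0.5]
width: 0.0744
grasp_force: 0.0
```

{"name": "send_rows", "arguments": {
  "moves": [
    [[0,0,0],[0,0,15],80],
    [[0,0,0],[0,0,40],80],
    [[0,0,0],[0,0,75],80],
    [[0,0,0],[0,0,105],80],
    [[0,0,0],[0,0,120],80]
  ]
}}

```text
t: 14.18
ee_pos: [0.6026, 0.2683, 0.2319]
orientation: [[-0.605, 0.796, 0.006], [0.796, 0.605, 0.003], [-0.001, 0.007, -1.0]]
wrist_force: [-0.0, -1.3, 0.7]
width: 0.0748
grasp_force: 0.0
```

Run:
```python
from h import *
s=robot.get_state();print(s['t'],s['ee_pos'],s['orientation'],s['width'],s['wrist_force'],s['joint_pos'])
S=robot.read_camera('scene');G=cv2.cvtColor(S,cv2.COLOR_RGB2GRAY);cv2.imwrite('pics/s8.png',S[:,:,::-1])
# cap top ring predicted if standing at z=.172
a=np.linspace(0,2*np.pi,73)
P=np.array([proj('scene',[.6008+.019*np.cos(t),.2678+.019*np.sin(t),.172]) for t in a]); print('cap top',P.min(0),P.max(0))
c=int(P[:,0].mean()); print(G[205:262:1,c])
```

```text
14.1833 [0.6026 0.2683 0.2319] [[-0.6053  0.796   0.0061]
 [ 0.796   0.6053  0.0028]
 [-0.0015  0.0066 -1.    ]] 0.07482842139852357 [-0.0261 -1.2844  0.7192] [ 16.4626  20.7657  73.9019   0.0556  84.9514 -20.7919]
cap top [404.1396 228.7561] [417.6862 236.3246]
[115 120 118 119 122 119 117 119 120 117 117 117 118 114 114 116 116 113
 113 116 113  95  72  64  72  90  86  85  91  92  94  98 109 106 107 109
 105  70  30  10   9   4   9  12   9  10   9  11   9   7   1  11   4  18
  45  55  60]
```

{"name": "send_rows", "arguments": {
  "moves": [
    [[0,0,0],[-20,-21,0],30],
    [[0.053,-0.07,0],[-40,-42,0],0],
    [[0.105,-0.139,0],[-60,-63,-20],0],
    [[0.158,-0.208,0],[-80,-84,-40],0],
    [[0.211,-0.278,0],[-80,-84,-65],0]
  ]
}}

```text
t: 14.65
ee_pos: [0.5176, 0.1817, 0.1609]
orientation: [[-0.604, 0.748, 0.275], [0.797, 0.568, 0.207], [-0.001, 0.344, -0.939]]
wrist_force: [0.8, 1.1, -1.4]
width: 0.0452
grasp_force: 0.0
```

{"name": "send_rows", "arguments": {
  "moves": [
    [[0,0,0],[0,0,0],0],
    [[0,0,0],[0,0,0],0],
    [[0,0,0],[0,0,0],0],
    [[0,0,0],[0,0,0],0],
    [[0,0,0],[0,0,0],0]
  ]
}}

```text
t: 15.07
ee_pos: [0.5252, 0.1847, 0.1661]
orientation: [[-0.607, 0.745, 0.278], [0.795, 0.57, 0.208], [-0.003, 0.347, -0.938]]
wrist_force: [-0.3, -0.5, 0.2]
width: 0.012
grasp_force: 0.0
```

Run:
```python
from h import *
s=robot.get_state();print(s['t'],s['ee_pos'],s['orientation'],s['width'],s['wrist_force'],s['dq'])
w=robot.read_camera('wrist');cv2.imwrite('pics/w9.png',w[:,:,::-1]);g=cv2.cvtColor(w,cv2.COLOR_RGB2GRAY)
S=cv2.cvtColor(robot.read_camera('scene'),cv2.COLOR_RGB2GRAY);cv2.imwrite('pics/s9.png',S)
R=s['orientation'];e=s['ee_pos'];k=np.array([.5312,.1915,.092]);n=np.array([-.2726,-.2066,.9397])
print('key in tool',R.T@(k-e),'n in tool',R.T@n)
import h
class Rb:
    get_calibration=staticmethod(robot.get_calibration)
    get_state=staticmethod(lambda:s)
h.robot=Rb(); x=np.array([.797*.94,.604*.94,.342]);y=np.array([-.604,.797,0])
for nm,p in (('on',k),('on+y',k+.01*y),('on-y',k-.01*y),('on+x',k+.015*x),('on-x',k-.015*x),('off',k+.034*y-.007*n),('on2',k+.086*y-.007*n),('off2',k+.12*y)): print(nm,proj('wrist',p))
c=proj('wrist',k+.034*y-.007*n).astype(int); print(c); print('col profile',g[max(0,c[1]-60):c[1]+60:2,c[0]]); print('row',g[c[1],c[0]-30:c[0]+30:2])
```

```text
15.0667 [0.5252 0.1847 0.1661] [[-0.6065  0.7449  0.2779]
 [ 0.7951  0.5697  0.2081]
 [-0.0034  0.3472 -0.9378]] 0.012046623473716175 [-0.2507 -0.4647  0.1979] [-0.0918 -0.0009  1.49    0.1514 -0.0589 -0.2145]
key in tool [ 0.002  -0.0174  0.0726] n in tool [-0.0021  0.0055 -1.    ]
on [298.9235 208.4293]
on+y [298.7556 197.0926]
on-y [299.1061 219.5186]
on+x [316.5156 208.4763]
on-x [281.4502 208.3686]
off [298.925  167.6342]
on2 [298.6308 106.0693]
off2 [298.2191  64.5889]
[298 167]
col profile [148 150 147 143 120  45  46  48  49  43  84 208 207 203 203 203 200 200
 177  33  43  48  49  46  95 137 153 152 151 146 147 146 142 141 141 113
  35  47  47  40  38  39  30  37  67  82  91  94  92  89  90  90  91  89
  86  88  21  29  32 101]
row [ 51  41  40  49  30 113 146 143 143 146 141 141 142 142 145 147 148 150
 149 150 147 133  60  37  40  44  45  43  37 143]
```

{"name": "send_rows", "arguments": {
  "moves": [
    [[0,0,0],[-10,-5,-4],0],
    [[0,0,0],[-17,-9,-7],0],
    [[0,0,0],[-12,-5,-23],0],
    [[0,0,0],[-7,-2,-39],0],
    [[0,0,0],[-3,1,-52],0]
  ]
}}

```text
t: 15.58
ee_pos: [0.518, 0.1848, 0.1097]
orientation: [[-0.606, 0.748, 0.272], [0.796, 0.569, 0.207], [0.0, 0.342, -0.94]]
wrist_force: [0.1, -0.4, -0.3]
width: -0.0
grasp_force: 0.0
```

{"name": "send_rows", "arguments": {
  "moves": [
    [[0,0,0],[0,0,0],0],
    [[0,0,0],[0,0,0],0],
    [[0,0,0],[0,0,0],0],
    [[0,0,0],[0,0,0],0],
    [[0,0,0],[0,0,0],0]
  ]
}}

```text
t: 16.0
ee_pos: [0.5182, 0.1846, 0.1111]
orientation: [[-0.605, 0.747, 0.274], [0.796, 0.569, 0.208], [-0.0, 0.343, -0.939]]
wrist_force: [-1.0, 0.3, 0.7]
width: 0.0005
grasp_force: 0.0
```

Run:
```python
from h import *
s=robot.get_state();R=s['orientation'];e=s['ee_pos'];print(s['t'],e,s['width'],s['wrist_force'],s['dq'])
for k in ([.5285,.191,.0915],[.5312,.1915,.092]): print('key in tool',R.T@(np.array(k)-e))
print(R)
```

```text
16.0 [0.5182 0.1846 0.1111] 0.0004561560736244326 [-1.0455  0.3349  0.7266] [-0.1354  0.0865  0.1978 -0.0148 -0.1437 -0.0736]
key in tool [-0.0011  0.0046  0.0225]
key in tool [-0.0024  0.0071  0.0229]
[[-0.6054  0.7474  0.2736]
 [ 0.7959  0.5687  0.2076]
 [-0.0004  0.3434 -0.9392]]
```

{"name": "send_rows", "arguments": {
  "moves": [
    [[0,0,0],[4,3,2],0],
    [[0,0,0],[6,4,-6],0],
    [[0,0,0],[9,7,-15],0],
    [[0,0,0],[9,7,-17],0],
    [[0,0,0],[9,7,-17],0]
  ]
}}

```text
t: 16.42
ee_pos: [0.526, 0.1918, 0.0917]
orientation: [[-0.606, 0.749, 0.27], [0.796, 0.569, 0.207], [0.002, 0.34, -0.94]]
wrist_force: [-0.5, -0.3, 0.7]
width: 0.0003
grasp_force: 0.0
```

{"name": "send_rows", "arguments": {
  "moves": [
    [[0,0,0],[0,0,-1],0],
    [[0,0,0],[1,1,-3],0],
    [[0,0,0],[1,1,-4],0],
    [[0,0,0],[1,1,-5],0],
    [[0,0,0],[1,1,-5],0]
  ]
}}

```text
t: 16.83
ee_pos: [0.5273, 0.1928, 0.0877]
orientation: [[-0.605, 0.748, 0.271], [0.796, 0.569, 0.208], [0.001, 0.342, -0.94]]
wrist_force: [-0.2, 0.5, 0.6]
width: 0.0003
grasp_force: 0.2
```

{"name": "send_rows", "arguments": {
  "moves": [
    [[0,0,0],[0,0,-1],0],
    [[0,0,0],[1,1,-3],0],
    [[0,0,0],[1,1,-4],0],
    [[0,0,0],[1,1,-4],0],
    [[0,0,0],[1,1,-4],0]
  ]
}}

```text
t: 17.25
ee_pos: [0.5279, 0.1932, 0.0861]
orientation: [[-0.607, 0.747, 0.27], [0.795, 0.571, 0.207], [0.0, 0.341, -0.94]]
wrist_force: [-16.0, -7.8, 23.3]
width: 0.0003
grasp_force: 13.9
```

Run:
```python
import h; from h import *
s=robot.get_state();print(s['t'],s['ee_pos'],s['wrist_force'])
w=robot.read_camera('wrist');cv2.imwrite('pics/w10.png',w[:,:,::-1]);g=cv2.cvtColor(w,cv2.COLOR_RGB2GRAY)
class Rb:
    get_calibration=staticmethod(robot.get_calibration)
    get_state=staticmethod(lambda:s)
h.robot=Rb(); x=np.array([.797*.94,.604*.94,.342]);y=np.array([-.604,.797,0]);n=np.array([-.2726,-.2066,.9397]);k=np.array([.5295,.191,.0915])
for nm,p in (('on',k),('off dn',k+.034*y-.007*n),('off up',k+.034*y),('tcp',s['ee_pos']),('on2',k+.086*y-.007*n)): print(nm,proj('wrist',p))
c=proj('wrist',k+.034*y).astype(int); print(c); print('col',[(r,int(g[r,c[0]])) for r in range(c[1]-80,c[1]+100,4)]); print('row',[(q,int(g[c[1],q])) for q in range(c[0]-40,c[0]+40,3)])
```

```text
17.25 [0.5279 0.1932 0.0861] [-15.9587  -7.7698  23.301 ]
on [322.1104 252.044 ]
off dn [322.3607 195.9945]
off up [322.4498 198.9826]
tcp [319.2865 244.7397]
on2 [322.8079 109.1318]
[322 198]
col [(118, 169), (122, 141), (126, 51), (130, 56), (134, 51), (138, 56), (142, 229), (146, 222), (150, 220), (154, 221), (158, 220), (162, 209), (166, 49), (170, 53), (174, 52), (178, 67), (182, 112), (186, 169), (190, 174), (194, 166), (198, 165), (202, 163), (206, 159), (210, 162), (214, 114), (218, 55), (222, 34), (226, 27), (230, 29), (234, 36), (238, 21), (242, 30), (246, 17), (250, 34), (254, 34), (258, 30), (262, 34), (266, 25), (270, 36), (274, 16), (278, 26), (282, 23), (286, 21), (290, 25), (294, 24)]
row [(282, 43), (285, 49), (288, 48), (291, 35), (294, 130), (297, 157), (300, 163), (303, 163), (306, 164), (309, 161), (312, 164), (315, 166), (318, 165), (321, 163), (324, 169), (327, 166), (330, 167), (333, 169), (336, 171), (339, 171), (342, 145), (345, 45), (348, 58), (351, 54), (354, 49), (357, 54), (360, 46)]
```

{"name": "send_rows", "arguments": {
  "moves": [
    [[0,0,0],[-3,-2,10],0],
    [[0,0,0],[-10,-8,35],0],
    [[0,0,0],[-14,-11,60],0],
    [[0,0,0],[-4,-9,81],0],
    [[0,0,0],[-4,-9,81],0]
  ]
}}

```text
t: 17.72
ee_pos: [0.5295, 0.1848, 0.171]
orientation: [[-0.605, 0.744, 0.283], [0.796, 0.568, 0.208], [-0.006, 0.352, -0.936]]
wrist_force: [0.2, 0.6, 0.9]
width: 0.0004
grasp_force: 0.0
```

{"name": "send_rows", "arguments": {
  "moves": [
    [[0,0,0],[0,0,0],0],
    [[0,0,0],[0,0,0],0],
    [[0,0,0],[0,0,0],0],
    [[0,0,0],[0,0,0],0],
    [[0,0,0],[0,0,0],0]
  ]
}}

```text
t: 18.13
ee_pos: [0.5233, 0.1846, 0.1631]
orientation: [[-0.606, 0.749, 0.269], [0.796, 0.569, 0.207], [0.002, 0.339, -0.941]]
wrist_force: [-0.4, 0.4, -0.8]
width: 0.0005
grasp_force: 0.0
```

```bash
cat > keys.py <<'E'
import h,sys; from h import *
def spans(g,s,k):
    class Rb:
        get_calibration=staticmethod(robot.get_calibration)
        get_state=staticmethod(lambda:s)
    h.robot=Rb(); y=np.array([-.604,.797,0])
    for nm,o in (('on',0),('off',.034),('on2',.086),('off2',.12)):
        c=proj('wrist',k+o*y); a,b=int(c[0]),int(c[1])
        # bright blob around key centre
        m=((g>70)).astype('uint8'); n,L,st,ce=cv2.connectedComponentsWithStats(m[max(0,b-25):b+25,a-30:a+30],connectivity=4)
        cy=min(b,25); l=L[cy,30]; print(nm,c,'box',st[l][:4]+[a-30,max(0,b-25),0,0],'cen',ce[l]+[a-30,max(0,b-25)],'mean',g[max(0,b-25):b+25,a-30:a+30][L==l].mean())
E
python3 - <<'E'
from keys import *
s=robot.get_state();print(s['t'],s['ee_pos'],s['wrist_force'])
w=robot.read_camera('wrist');cv2.imwrite('pics/w11.png',w[:,:,::-1]);g=cv2.cvtColor(w,cv2.COLOR_RGB2GRAY)
k=np.array([.529,.191,.091])
s9=dict(ee_pos=np.array([.5252,.1847,.1661]),orientation=np.array([[-.6065,.7449,.2779],[.7951,.5697,.2081],[-.0034,.3472,-.9378]]))
print('before');spans(cv2.imread('pics/w9.png',0),s9,k);print('now');spans(g,s,k)
E
```

```text
18.1333 [0.5233 0.1846 0.1631] [-0.4201  0.4147 -0.8   ]
before
on [296.2894 207.2752] box [278 194  35  24] cen [294.823  205.9948] mean 88.54005167958657
off [295.7104 167.8465] box [277 155  35  24] cen [294.0971 166.0126] mean 136.6544766708701
on2 [295.3255 104.6568] box [275  93  36  25] cen [292.7585 104.5207] mean 140.24878048780488
off2 [295.4437  63.5531] box [273  51  38  25] cen [291.7123  63.16  ] mean 138.93440736478712
now
on [299.782  209.6571] box [282 196  34  23] cen [299.1848 206.7348] mean 92.08744710860367
off [299.1848 169.9838] box [279 157  37  25] cen [297.1691 169.3121] mean 134.62202043132802
on2 [298.6978 106.3442] box [278  95  37  24] cen [296.0071 106.2191] mean 139.96466431095408
off2 [298.7007  64.9408] box [276  53  38  25] cen [294.7232  64.5213] mean 140.92156862745097
```

Run:
```python
from keys import *
s=dict(ee_pos=np.array([.5233,.1846,.1631]),orientation=np.array([[-.606,.749,.269],[.796,.569,.207],[.002,.339,-.941]]))
s9=dict(ee_pos=np.array([.5252,.1847,.1661]),orientation=np.array([[-.6065,.7449,.2779],[.7951,.5697,.2081],[-.0034,.3472,-.9378]]))
k=np.array([.5265,.192,.0905]);y=np.array([-.604,.797,0]);n=np.array([-.2726,-.2066,.9397])
class Rb:
    get_calibration=staticmethod(robot.get_calibration)
    get_state=staticmethod(lambda:S)
h.robot=Rb()
for nm,S in(('before',s9),('now',s)):
    for d in (0,.0035,.007):
        p=[proj('wrist',q) for q in (k-d*n,k+.034*y-(.007-d)*n,k+.086*y-.007*n,k+.12*y)]
        print(nm,d,'on-off',p[0]-p[1],'off-on2',p[1]-p[2],'on-off2',p[0]-p[3])
```

```text
before 0 on-off [-0.0044 40.8591] off-on2 [ 0.3707 61.5617] on-off2 [  0.8862 143.8273]
before 0.0035 on-off [ 0.5943 39.0875] off-on2 [ 0.0637 62.1953] on-off2 [  1.1779 142.6893]
before 0.007 on-off [ 1.1941 37.327 ] off-on2 [-0.2514 62.846 ] on-off2 [  1.4626 141.5796]
now 0 on-off [ 0.031  41.1487] off-on2 [ 0.4739 62.0214] on-off2 [  1.1285 144.8986]
now 0.0035 on-off [ 0.615  39.3458] off-on2 [ 0.1744 62.6675] on-off2 [  1.4131 143.7418]
now 0.007 on-off [ 1.2001 37.5542] off-on2 [-0.133  63.3311] on-off2 [  1.6908 142.6138]
```

Run:
```python
from keys import *
S=dict(ee_pos=np.array([.5233,.1846,.1631]),orientation=np.array([[-.606,.749,.269],[.796,.569,.207],[.002,.339,-.941]]))
st=robot.get_state(); print(st['ee_pos'])
class Rb:
    get_calibration=staticmethod(robot.get_calibration)
    get_state=staticmethod(lambda:S)
h.robot=Rb()
a=at('wrist',299.2,206.7,.0855);print(a,at('wrist',297.2,169.3,.092),at('wrist',294.7,64.5,.092),at('wrist',296,106.2,.0855))
R=st['orientation'];print(R.T@(a-st['ee_pos']),R)
```

```text
[0.5236 0.1846 0.1635]
[0.5293 0.1924 0.0855] [0.5064 0.2176 0.092 ] [0.4536 0.2845 0.092 ] [0.4763 0.2594 0.0855]
[ 0.0026 -0.0178  0.0765] [[-0.6055  0.7489  0.2693]
 [ 0.7958  0.5689  0.2074]
 [ 0.0021  0.3399 -0.9405]]
```

{"name": "send_rows", "arguments": {
  "moves": [
    [[0,0,0],[-15,-8,-6],0],
    [[0,0,0],[-10,-4,-25],0],
    [[0,0,0],[-4,1,-45],0],
    [[0,0,0],[1,4,-62],0],
    [[0,0,0],[4,6,-72],0]
  ]
}}

```text
t: 18.6
ee_pos: [0.5272, 0.1907, 0.0904]
orientation: [[-0.606, 0.749, 0.268], [0.796, 0.569, 0.207], [0.002, 0.339, -0.941]]
wrist_force: [-1.4, -0.3, -0.3]
width: 0.0005
grasp_force: 0.0
```

{"name": "send_rows", "arguments": {
  "moves": [
    [[0,0,0],[0,0,0],0],
    [[0,0,0],[0,0,0],0],
    [[0,0,0],[1,1,-2],0],
    [[0,0,0],[1,1,-4],0],
    [[0,0,0],[1,1,-4],0]
  ]
}}

```text
t: 19.02
ee_pos: [0.5298, 0.1916, 0.0895]
orientation: [[-0.606, 0.748, 0.273], [0.796, 0.569, 0.208], [0.0, 0.343, -0.939]]
wrist_force: [0.1, -0.1, -0.4]
width: 0.0004
grasp_force: 0.0
```

{"name": "send_rows", "arguments": {
  "moves": [
    [[0,0,0],[0,0,-1],0],
    [[0,0,0],[0,0,-2],0],
    [[0,0,0],[0,0,-2],0],
    [[0,0,0],[0,0,-2],0],
    [[0,0,0],[0,0,-2],0]
  ]
}}

```text
t: 19.43
ee_pos: [0.5295, 0.1916, 0.0869]
orientation: [[-0.605, 0.748, 0.272], [0.796, 0.569, 0.208], [0.001, 0.342, -0.94]]
wrist_force: [-0.2, -0.4, -0.4]
width: 0.0005
grasp_force: 0.0
```

{"name": "send_rows", "arguments": {
  "moves": [
    [[0,0,0],[0,0,-1],0],
    [[0,0,0],[0,0,-1.5],0],
    [[0,0,0],[0,0,-1.5],0],
    [[0,0,0],[0,0,-1.5],0],
    [[0,0,0],[0,0,-1.5],0]
  ]
}}

```text
t: 19.85
ee_pos: [0.5297, 0.1917, 0.0865]
orientation: [[-0.606, 0.748, 0.272], [0.796, 0.569, 0.208], [0.0, 0.342, -0.94]]
wrist_force: [-5.0, -2.1, 8.1]
width: 0.0003
grasp_force: 4.7
```

{"name": "send_rows", "arguments": {
  "moves": [
    [[0,0,0],[0,0,-0.7],0],
    [[0,0,0],[0,0,-1],0],
    [[0,0,0],[0,0,-1],0],
    [[0,0,0],[0,0,-1],0]
  ]
}}

```text
t: 20.18
ee_pos: [0.5298, 0.1917, 0.0864]
orientation: [[-0.606, 0.747, 0.272], [0.795, 0.569, 0.208], [0.0, 0.343, -0.939]]
wrist_force: [-8.7, -3.8, 14.1]
width: 0.0002
grasp_force: 8.6
```

{"name": "send_rows", "arguments": {
  "moves": [
    [[0,0,0],[-3,-2,10],0],
    [[0,0,0],[-10,-8,35],0],
    [[0,0,0],[-18,-14,60],0],
    [[0,0,0],[-30,-26,90],0],
    [[0,0,0],[-50,-45,120],0]
  ]
}}

```text
t: 20.6
ee_pos: [0.4793, 0.1469, 0.2057]
orientation: [[-0.607, 0.747, 0.271], [0.795, 0.57, 0.208], [0.001, 0.342, -0.94]]
wrist_force: [0.8, -1.2, 0.8]
width: -0.0
grasp_force: 0.0
```

{"name": "send_rows", "arguments": {
  "moves": [
    [[0,0,0],[-20,-20,15],0],
    [[0,0,0],[-40,-40,30],0],
    [[0,0,0],[-40,-60,50],0],
    [[0,0,0],[-40,-60,50],0],
    [[0,0,0],[-40,-60,50],0]
  ]
}}

```text
t: 21.02
ee_pos: [0.4404, 0.0858, 0.2559]
orientation: [[-0.603, 0.748, 0.276], [0.797, 0.567, 0.206], [-0.002, 0.344, -0.939]]
wrist_force: [-0.1, 0.2, -0.4]
width: 0.0004
grasp_force: 0.0
```

Run:
```python
from h import *
s=robot.get_state();print(s['t'],s['ee_pos'],s['wrist_force'],s['joint_pos'])
S=robot.read_camera('scene');cv2.imwrite('pics/s12.png',S[:,:,::-1])
G=cv2.cvtColor(S,cv2.COLOR_RGB2GRAY).astype(int); o=cv2.imread('pics/s8.png',0).astype(int); 
a=np.linspace(0,2*np.pi,73)
P=np.array([proj('scene',[.6008+.019*np.cos(t),.2678+.019*np.sin(t),.172]) for t in a]); print('cap',P.min(0),P.max(0)); c=int(P[:,0].mean())
print(G[220:262,c]); print(G[233,396:426])
```

```text
21.0167 [0.4404 0.0858 0.2559] [-0.1238  0.2437 -0.4237] [-11.8789 -19.893  114.4797  15.7427  72.4465 -52.0729]
cap [404.1396 228.7561] [417.6862 236.3246]
[110 112 111 112 112 110  90  62  73 122 162 171 168 169 170 172 150 118
 102 104 105 102  78  31   4  13  10   8   4   6  12   6   8   3   6   3
   6   7  30  80 110 116]
[ 46  25  38  48  61  60  65  75 118 163 171 168 170 169 169 172 167 169
 170 173 162 133 108 106 112 113 110  89  62  66]
```

```bash
python3 -c "
from plant import robot
print(robot.close_job())"
```

```text
the job is handed in; nothing more can be done
None
```

The tall flat-capped bottle was turned to the front, drawn out and set on the empty well's floor. Its on key was pressed to the stop with its off key up, and the job is handed in; no verdict came back.

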